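# Isolate the dosing carousel and hold its index plunger out

### The arm

A 7-joint arm with a two-finger parallel gripper is mounted at the origin on the work surface. World frame = base frame: x ahead of the robot, y to its left, z up, the work surface at z = 0. Lengths are in m, angles in rad, forces in N, time in s.
With the tool pointing down it reaches from about 0.425 to 0.875 m from the base axis. Payload 4.7 kg.
Tool frame: the origin (TCP) lies on the centre line of the jaws, within the pads' length; the fingertips stand ahead of it and the grasp point (between the pads) lies 2 mm behind it (nose_length is the z of the fingertips in the tool frame, in m); z points along the fingers, y is the line along which they close (so a half turn about z gives the same grasp; the last joint's range is limited). The gripper opens to 87 mm and grips with 3 to 60 N. Pads are 19 mm wide; open, the fingers measure 117 mm over their backs; the gripper's body (75 mm by 190 mm) begins 51 mm behind the grasp point.
Start: joints at [-1.227, 0.321, -0.07, 1.45, 0.023, 1.371, -0.057], TCP at [0.211, 0.615, 0.219] pointing down, gripper open.
Joint ranges: [-2.86, 2.86], [-0.3, 2.09], [-1.38, 1.24], [0.06, 2.45], [-1.56, 4.7], [0.09, 2.05], [-2.69, 2.69]. Speed limits (rad/s): [2.57, 2.57, 3.14, 3.14, 3.14, 3.14, 3.14].

### API

Orientations are given as a rotation vector (axis times angle).
In Python, from bench import * gives the robot as it stands.
- The arm moves only by the tool send_rows, never from a script. Its arguments are lists of equal length, an entry for each row: "xyz": the shift along the tool's x, y, z in mm, a list of three; "dr": the turn, a rotation vector about the tool's x, y, z in rad, a list of three. A call has exactly 10 rows; each row is the pose to reach, as a shift and turn from the pose commanded when the call began, along the tool's axes at that moment; what a row does not reach only later rows make up. A row lasts 1/12 s, in which the tool goes at most 41.7 mm and 7.16 degrees, less where a joint would pass 70% of its speed; a pose out of reach is approached as far as the arm can. A call with a gripper value outside its range is refused whole. "jaw" is the finger opening in mm, from 0 to 87, set as the call begins (left out, the last holds). The fingers move at their own pace and stop on an object; "grip_force" is the grip in N (left out, the last holds). Time passes only in rows, so rows that repeat a pose let the fingers close, or fill a call up. It gives the time, the measured TCP pose, the force, the opening and the grip force at its end, in the units of the state.
- get_state(): the state, without advancing time (a new reading comes with each control period).
- get_image(name): name is "scene" or "top" or "wrist"; returns the picture (400x640x3 uint8, red, green, blue); there is no depth.
- calibration(name): a dict with "vfov" (degrees; the focal length in pixels is half the picture's height over the tangent of half this angle, whatever the lens; pixels are square), "cx", "cy" (the principal point, pixels), "rvec" (rotation vector, rad) and "tvec" (3), from world to camera coordinates, as OpenCV has them; the wrist camera has in their place "hand_eye" (4x4, takes a point from camera to tool coordinates, whose origin is the TCP and whose axes are the flange's). Camera axes: x right, y down, z forward; pixel columns grow to the right and rows downward; lengths in m; the calibration is good to about 2 mm. A picture is of the moment at which its call begins: read the wrist's pose just before it. calibration takes no time and is no camera call.
- close_job(): hands the job in; it is judged then, once.
The state is a dict: "time": time; "joint_positions": joint angles; "qd": joint speeds; "joint_torque": joint torques, N m; "position": TCP position; "tool_rot": TCP orientation; "ft_force": force on the tool from outside, world axes, zero at the start; "torque": the same for the moment, N m; "grip_width": opening from 0.0 (shut) to 1.0 (fully open); "grip_force": force on a finger pad.
Only numpy, scipy, OpenCV 4.12 (cv2) and the standard library are available. Lean on these libraries where they do the work, as an engineer would, in place of code of your own. Each camera call takes 0.05 s, during which the arm holds its last target. There are 200 camera calls.

### The job

I want to turn the bottle carousel by hand. Pull the red isolating plug up out of the console's socket and set it down in the white tray without dropping it; only then pull the yellow knob of the index plunger straight up as far as it goes and keep hold of it there, so your program finishes while still holding the pin clear of its hole. Leave the turning of the carousel to me and do not disturb the other things on the bench.

Things in the scene. Friction and masses are not known exactly. Their poses are not given: they have to be found in the camera images.
- machine: Bottle-dosing carousel, fixed: cream base plate 300 x 300 x 18 mm under a round turntable (300 mm across, top at 60 mm, bottle tops at 132 mm), and at its +y side a cream console 200 (x) x 110 (y) mm, top at 95 mm, centred 215 mm from the turntable's axis. Origin: bench level on that axis; x away from the robot at yaw 0, y towards the console, z up.
- head: Aluminium frame clamped round the turntable's drive: the index plunger's bracket on its -x side (post and arm 34 mm wide, outer face 185 mm from the axis, arm's top at 97 mm) and on its +x side a dosing arm 235 mm high with a nozzle over a bottle. Origin: bench level on the turntable's axis; the plunger is 138 mm out along -x.
- socket (a point): Mouth of the isolating plug's socket in the console's top, level with that top (95 mm above the bench), inside a yellow frame; axes as the machine. The hole is 26 (x) x 20 (y) mm, 34 mm deep.
- plug_grip (a point): Middle of the grip of the red isolating plug: a block 36 (x) x 20 (y) x 42 mm, from 23 mm below to 19 mm above this point, on a flange 40 x 32 x 6 mm. Plugged in it has the machine's axes, its flange lies on the console's top and this point is 29 mm above it. A sprung detent slide holds it: pulled straight up it gives within 7 mm at 8 to 20 N; clear after 26 mm.
- plug: The same red plug, 90 g, 75 mm high in all: a black shank 24 x 18 mm, 26 mm long, below the flange. Origin: centre of the shank's flat foot (it can stand on it), 55 mm below plug_grip; z up along the plug.
- knob (a point): Middle of the yellow knob of the index plunger: upright ribbed cylinder 28 mm across, 25 mm high, 131 mm above the bench when the pin is home. It stands over the turntable's rim, 138 mm from its axis on the side towards the robot, on an aluminium bracket arm (34 mm wide, top at 97 mm; nut and sleeve under the knob 26 mm across). Rises with the plunger.
- plunger (a joint): Lift of the index plunger in m: 0 = pin home in the turntable's hole, 0.014 = fully back at its stop; the pin is clear of the hole from 0.008. A spring pushes it home with 6 N at 0 and 12 N at 0.014.
- carousel (a joint): Turn of the turntable in rad, 0 at the start; the pin locks it (about 0.01 rad of play) until it is out, then it turns freely.
- tray: Shallow open white plastic tray on the bench, fixed, 160 (x) x 120 (y) mm, rim 22 mm high, wall and floor 4 mm thick. Origin: centre of its underside; x along its length.
- filter_box_mid (a point): Bystander: white carton of membrane filters with a dark blue band, 130 x 100 x 44 mm high; its centre, 22 mm above its underside.
- beaker_mid (a point): Bystander: clear plastic beaker, 86 mm across the rim, 110 mm high; its centre, 55 mm above its underside.
- wash_bottle_mid (a point): Bystander: white wash bottle with red cap and spout, 68 mm across, 196 mm high with the spout; its centre, 80 mm above its underside.
- sample_a_mid (a point): Bystander: white sample bottle with blue cap, 52 mm across, 95 mm high; its centre, 47 mm above its underside.
- sample_b_mid (a point): Bystander: another white sample bottle with blue cap, 52 mm across, 95 mm high; its centre, 47 mm above its underside.

How it is judged:
On the way, in this order (a step that is already met when the one before it is completed fails the run):
1. the red plug is out of its socket, lies or stands in the tray and has been let go (x of plug_grip in the frame of tray between -0.07 and 0.07 m and y of plug_grip in the frame of tray between -0.05 and 0.05 m and z of plug_grip in the frame of tray between 0 and 0.075 m and contact force between the fingers and plug below 0.05 N and linear speed of plug below 0.03 m/s), for 0.2 s.
2. the index plunger is pulled fully back and held (value of joint plunger above 0.012 m and contact force between the fingers and plunger above 2 N), for 0.3 s.
At the end, for the whole second after the job is handed in: The fingers still hold the knob (over 2 N) with the plunger lifted more than 12 of its 14 mm; the plug is at rest and untouched in the tray (grip middle within 70 x 50 mm of its centre, under 75 mm above its underside); the carousel is within 0.1 rad of its start (all of step 1 and all of step 2 and value of joint carousel between -0.1 and 0.1 rad); the arm keeps its last pose, push and grip.
It fails at once if the index pin is drawn (over 4 mm) while the plug is still in its socket (value of joint plunger above 0.004 m and distance between plug_grip and socket below 0.05 m).
It fails at once if the plug is dropped (it falls at over 0.9 m/s out of the fingers) (contact force between the fingers and plug below 0.05 N and linear speed of plug above 0.9 m/s).
It fails at once if the carousel is turned by more than 0.1 rad (not (value of joint carousel between -0.1 and 0.1 rad)).
It fails at once if a bystander is moved by more than 30 mm (distance of any of filter_box_mid, beaker_mid, wash_bottle_mid, sample_a_mid, sample_b_mid from where it was at the start of the episode above 0.03 m).
It also fails if it takes over 50 s, if anything falls off the work surface, if the arm or the gripper's body presses on something with over 40 N, if the wrist force passes 120 N, or if a joint passes its speed limit or range.

## Working session

There is one attempt and no reset: what is moved stays moved. The work goes in short steps, Python scripts to look and compute and a tool call to move; the robot and the scene stay as the last step left them, time stands still between calls to the robot, and variables do not carry over. Pictures are saved under pics/ and viewed, at most 10 in all, crops included, and the job is handed in when it is done.

Besides the shell and the picture viewer there is one more tool, called as a command line: name --argument value ..., lists and objects as JSON in quotes. send_rows: Moves the arm, as the interface text tells. Its arguments: {"type":"object","properties":{"xyz":{"type":"array"},"dr":{"type":"array"},"jaw":{"type":"number"},"grip_force":{"type":"number"}},"required":["xyz","dr"]}

```bash
mkdir -p pics
python3 - <<'E'
from bench import *
import cv2
s=get_state();print({k:(v if not hasattr(v,'round') else v) for k,v in s.items()})
for n in("scene","top","wrist"):
    c=calibration(n);print(n,c)
    cv2.imwrite(f"pics/{n}0.png",get_image(n)[...,::-1])
E
```

```text
{'time': 0.0, 'joint_positions': array([-1.22688023,  0.3218777 , -0.07008677,  1.45165363,  0.02256311,
        1.37078657, -0.05687978]), 'qd': array([-1.25962135e-03, -2.11929561e-03,  6.80155061e-04,  2.18190282e-03,
       -3.65313243e-05, -4.56952793e-04, -1.36111727e-03]), 'joint_torque': array([ 3.20015688e-04, -4.91300368e+01, -4.03867643e-01, -3.12523770e+01,
       -6.38387399e-02,  4.35626437e-02,  1.38022688e-04]), 'position': array([0.21037019, 0.61443479, 0.21813672]), 'tool_rot': array([-5.15616551e-01, -3.09872615e+00,  3.01763837e-03]), 'ft_force': array([-1.17101758, -0.42403431,  0.1664867 ]), 'torque': array([-0.06174452,  0.01126394,  0.00436745]), 'grip_force': 0.0, 'grip_width': 1.0036191793106297}
scene {'vfov': 52.87097700032037, 'cx': 316.42471079940054, 'cy': 199.69999400443714, 'rvec': array([ 0.76811094,  2.72407036, -0.92585132]), 'tvec': array([ 0.44849762, -0.16608182,  1.56767634])}
top {'vfov': 54.229313295382035, 'cx': 313.59075712090555, 'cy': 192.9949555957954, 'rvec': array([ 2.09430566, -2.12775042,  0.21866733]), 'tvec': array([0.05842868, 0.5627522 , 1.11140276])}
wrist {'vfov': 61.123510658221505, 'cx': 316.5526355054134, 'cy': 199.7006604915789, 'hand_eye': array([[ 9.32627068e-04, -9.68591758e-01, -2.48654652e-01,
         6.63800356e-02],
       [ 9.99999459e-01,  7.88790434e-04,  6.78091674e-04,
         3.10666711e-04],
       [-4.60657596e-04, -2.48655150e-01,  9.68591970e-01,
        -1.64524391e-01],
       [ 0.00000000e+00,  0.00000000e+00,  0.00000000e+00,
         1.00000000e+00]])}
```

View pics/top0.png

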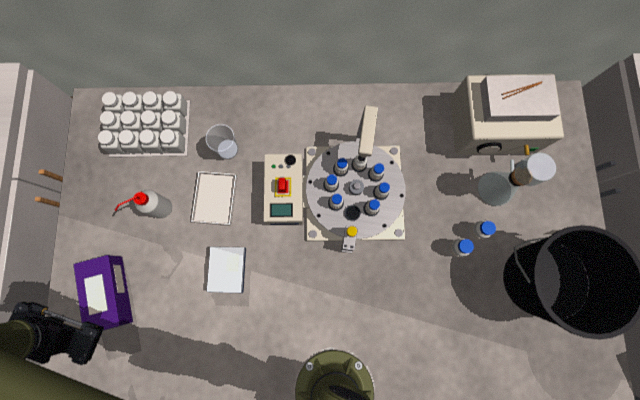

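View pics/scene0.png

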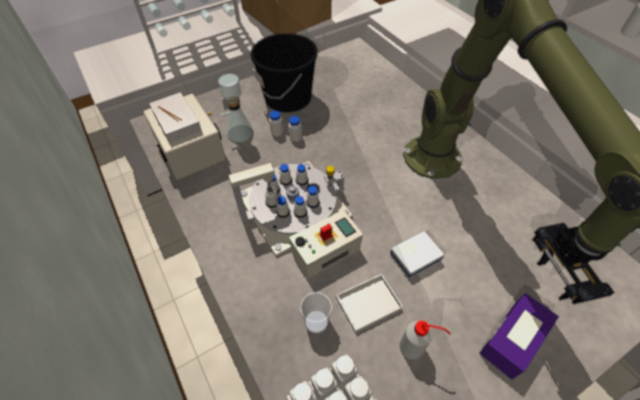

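Top view: red plug (283,185) on the console, tray (214,198), yellow knob (352,231), carton (225,270). The scene view shows the same items. Next I measure these.

```bash
cat > h.py <<'E'
from bench import *
import cv2, numpy as np
from scipy.spatial.transform import Rotation as R
def cam(n):
    """K, R(cam->world), centre"""
    c=calibration(n); f=200/np.tan(np.radians(c["vfov"])/2)
    if n=="wrist":
        s=get_state(); T=np.eye(4);T[:3,:3]=R.from_rotvec(s["tool_rot"]).as_matrix();T[:3,3]=s["position"]
        T=T@c["hand_eye"]; return f,c,T[:3,:3],T[:3,3]
    Rw=R.from_rotvec(c["rvec"]).as_matrix().T
    return f,c,Rw,-Rw@c["tvec"]
def ray(cm,uv):
    f,c,Rw,o=cm; d=np.array([(uv[0]-c["cx"])/f,(uv[1]-c["cy"])/f,1.]); return o,Rw@d
def plane(cm,uv,z):
    o,d=ray(cm,uv); return o+d*(z-o[2])/d[2]
def proj(cm,p):
    f,c,Rw,o=cm; q=Rw.T@(np.array(p)-o); return f*q[0]/q[2]+c["cx"],f*q[1]/q[2]+c["cy"]
def tri(a,b):
    (o1,d1),(o2,d2)=a,b
    A=np.stack([d1,-d2],1); t=np.linalg.lstsq(A,o2-o1,rcond=None)[0]
    p,q=o1+t[0]*d1,o2+t[1]*d2; return (p+q)/2,np.linalg.norm(p-q)
def hsv(im): return cv2.cvtColor(np.ascontiguousarray(im),cv2.COLOR_RGB2HSV)
def mask(im,lo,hi,box):
    m=cv2.inRange(hsv(im),np.array(lo),np.array(hi)); k=np.zeros_like(m);x0,y0,x1,y1=box;k[y0:y1,x0:x1]=255
    return m&k
def big(m):
    cs=cv2.findContours(m,cv2.RETR_EXTERNAL,cv2.CHAIN_APPROX_NONE)[0]; return max(cs,key=cv2.contourArea)
def cen(c):
    M=cv2.moments(c); return np.array([M["m10"],M["m01"]])/M["m00"]
E
python3 - <<'E'
from h import *
t,s=cam("top"),cam("scene")
it=cv2.imread("pics/top0.png")[...,::-1]; isc=cv2.imread("pics/scene0.png")[...,::-1]
print("cam centres",t[3],s[3])
red=((0,150,80),(8,255,255)); yel=((20,120,90),(34,255,255))
for nm,cl,bt,bs in(("plug",red,(265,165,300,205),(310,215,345,250)),("knob",yel,(335,215,370,250),(318,155,345,185))):
    a=big(mask(it,*cl,bt));b=big(mask(isc,*cl,bs))
    print(nm,cen(a),cv2.boundingRect(a),cen(b),cv2.boundingRect(b),tri(ray(t,cen(a)),ray(s,cen(b))),plane(t,cen(a),.135))
def rect(nm,lo,hi,box,z):
    c=big(mask(it,lo,hi,box)); w=np.array([plane(t,p[0],z)[:2]*1000 for p in c],np.float32)
    print(nm,cv2.minAreaRect(w),cv2.contourArea(c))
rect("tray",(0,0,190),(180,40,255),(185,165,242,230),.022)
rect("console",(15,20,150),(35,110,255),(255,145,304,230),.095)
rect("carton",(0,0,150),(180,60,255),(198,240,255,300),.044)
g=np.hstack([cv2.resize(it[130:260,180:420],None,fx=3.3,fy=3.3,interpolation=cv2.INTER_CUBIC)])
cv2.imwrite("pics/topc.png",g[...,::-1])
E
```

```text
cam centres [0.32195351 0.04958577 1.20383023] [0.93614708 0.69913443 1.14942685]
plug [282.49344978 185.39592431] (278, 178, 10, 15) [325.78940028 232.50069735] (319, 224, 14, 17) (array([0.57538733, 0.13885836, 0.11259588]), np.float64(0.0015569055591799206)) [0.57075739 0.13651496 0.135     ]
knob [351.59770115 230.87126437] (347, 226, 10, 11) [329.92 169.44] (326, 165, 9, 10) (array([ 0.43906211, -0.05229745,  0.13806378]), np.float64(0.0010779077951041623)) [ 0.4397988  -0.05296229  0.135     ]
tray ((560.3055419921875, 361.2206115722656), (107.1556625366211, 149.11392211914062), 84.31975555419922) 1474.0
console ((584.0525512695312, 137.2208251953125), (217.55242919921875, 116.12909698486328), 1.4624789953231812) 2355.5
carton ((344.19354248046875, 309.7745361328125), (174.24107360839844, 165.8976593017578), 0.9166221022605896) 3292.0
```

View pics/topc.png

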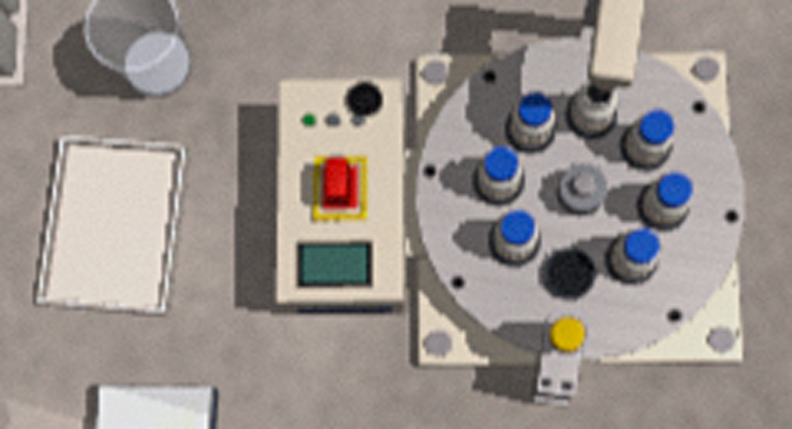

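The crop confirms the layout: plug on the console with its narrow side along y, head turned a few degrees, knob clear. Working out the first move now.

```bash
cat > go.py <<'E'
import sys
from h import *
# go.py x y z yawdeg : tool shift (mm) and turn needed; yaw = angle of the tool's y axis from world y
x,y,z,a=map(float,sys.argv[1:5])
s=get_state(); Rt=R.from_rotvec(s["tool_rot"])
G=R.from_matrix(np.array([[-1,0,0],[0,1,0],[0,0,-1.]]));G=R.from_euler("z",a,degrees=True)*G
d=Rt.inv().apply(np.array([x,y,z])-s["position"])*1000
print("shift",d.round(1),"norm",np.linalg.norm(d).round(),"turn",(Rt.inv()*G).as_rotvec().round(4),"t",s["time"],"pos",s["position"].round(4))
E
python3 go.py .575 .139 .27 1.5
```

```text
shift [-498.9 -331.9  -51. ] norm 601.0 turn [-1.40e-03 -1.00e-04 -3.56e-01] t 0.15 pos [0.2104 0.6146 0.2184]
```

send_rows --xyz '[[-20, -12, -10], [-50, -32, -25], [-83, -54, -51], [-116, -76, -51], [-149, -98, -51], [-182, -120, -51], [-215, -142, -51], [-248, -164, -51], [-281, -186, -51], [-314, -208, -51]]' --dr '[[0, 0, -0.02], [0, 0, -0.05], [0, 0, -0.08], [0, 0, -0.11], [0, 0, -0.15], [0, 0, -0.19], [0, 0, -0.23], [0, 0, -0.28], [0, 0, -0.32], [0, 0, -0.356]]' --jaw 60

```text
time: 0.98
position: [0.441, 0.3146, 0.2702]
tool_rot: [0.044, -3.141, -0.0]
ft_force: [0.2, 0.5, -0.2]
grip_width: 0.687
grip_force: 0.0
```

```bash
python3 go.py .575 .139 .27 1.5
```

```text
shift [-129.  -179.3    0.2] norm 221.0 turn [ 0.0002 -0.      0.002 ] t 0.9833 pos [0.441  0.3146 0.2702]
```

send_rows --xyz '[[-20, -28, 0], [-42, -58, 0], [-64, -88, 0], [-86, -119, 0], [-107, -149, 0], [-120, -167, 0], [-127, -176, 0], [-129, -179, 0], [-129, -179, 0], [-129, -179, 0]]' --dr '[[0, 0, 0], [0, 0, 0], [0, 0, 0], [0, 0, 0], [0, 0, 0], [0, 0, 0], [0, 0, 0], [0, 0, 0], [0, 0, 0], [0, 0, 0]]'

```text
time: 1.82
position: [0.573, 0.1431, 0.27]
tool_rot: [0.045, -3.14, -0.002]
ft_force: [-0.1, 1.3, 0.7]
grip_width: 0.686
grip_force: 0.0
```

Run:
```python
from h import *
w=cam("wrist");im=get_image("wrist");cv2.imwrite("pics/w1.png",im[...,::-1])
print(get_state()["position"])
print("expect plug top at",proj(w,(.575,.139,.143)))
for nm,lo,hi,z in(("red",(0,150,70),(8,255,255),.143),("yel",(20,120,120),(34,255,255),.095)):
    m=mask(im,lo,hi,(0,0,640,400));c=big(m);print(nm,cv2.boundingRect(c),cv2.minAreaRect(c))
    q=np.array([plane(w,p[0],z)[:2]*1000 for p in c],np.float32);print(cv2.minAreaRect(q))
```

```text
[0.57286828 0.14345886 0.27013511]
expect plug top at (np.float64(311.61968657451973), np.float64(192.5611461326655))
red (297, 165, 32, 48) ((311.726806640625, 188.82907104492188), (31.095136642456055, 46.84254455566406), 2.2906100749969482)
((571.9326782226562, 139.18832397460938), (27.000205993652344, 42.311824798583984), 89.82437896728516)
yel (54, 0, 39, 40) ((73.0, 19.5), (39.0, 38.0), 90.0)
((431.1736145019531, -82.56497192382812), (32.25229263305664, 33.89714050292969), 1.7245147228240967)
```

View pics/w1.png

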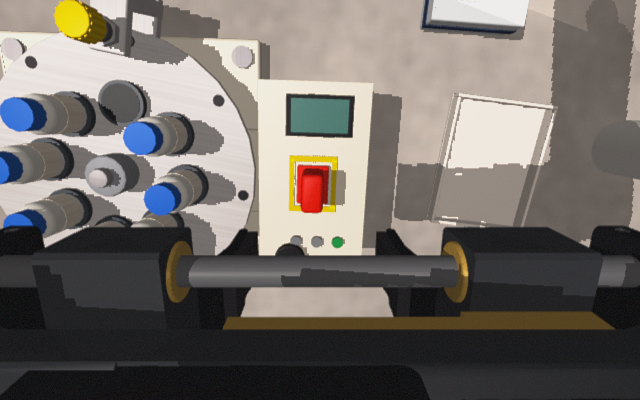

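The wrist view shows the plug at (312,188) in its yellow frame, console edges at columns 259 and 373, and the knob upper left. Next I refine from the frame and the bright top face.

Run:
```python
from h import *
for i in range(2):
    w=cam("wrist");im=get_image("wrist");s=get_state();print(s["position"].round(4),s["qd"].round(3).max())
m=mask(im,(20,120,90),(34,255,255),(270,140,360,230));c=big(m)
q=np.array([plane(w,p[0],.095)[:2]*1000 for p in c],np.float32);print("frame",cv2.minAreaRect(q))
h=hsv(im);print(h[150:215:5,312].tolist()); print(h[195,295:332:2].tolist())
# console edges yaw
e=cv2.inRange(h,np.array((15,20,170)),np.array((40,110,255)))[:, :]
L=[];Rr=[]
for v in range(95,225,5):
    k=np.where(e[v,240:400])[0]+240
    Rr.append(plane(w,(k.max(),v),.095)[:2])
Rr=np.array(Rr);p=np.polyfit(Rr[:,0],Rr[:,1],1);print("console +y edge",Rr[:,1].round(4),np.degrees(np.arctan(p[0])))
sat=mask(im,(0,150,200),(8,255,255),(290,160,335,220));c=big(sat);q=np.array([plane(w,p[0],.143)[:2]*1000 for p in c],np.float32);print("bright",cv2.boundingRect(c),cv2.minAreaRect(q))
```

```text
[0.5729 0.1434 0.2702] 0.005
[0.573  0.1431 0.2703] 0.008
frame ((577.048095703125, 139.16566467285156), (57.46769714355469, 47.75918960571289), 0.0649615079164505)
[[19, 26, 238], [24, 63, 233], [26, 253, 227], [4, 118, 179], [1, 205, 103], [2, 237, 169], [2, 213, 234], [1, 215, 232], [2, 232, 228], [1, 232, 226], [1, 233, 224], [1, 233, 223], [2, 242, 217]]
[[25, 31, 233], [1, 213, 223], [1, 226, 229], [3, 245, 211], [1, 213, 233], [2, 220, 234], [1, 217, 232], [2, 224, 230], [2, 236, 226], [2, 230, 225], [3, 246, 223], [2, 233, 222], [2, 238, 200], [1, 220, 151], [1, 216, 130], [179, 222, 131], [4, 140, 115], [16, 40, 141], [24, 222, 131]]
console +y edge [0.1933 0.1936 0.194  0.1933 0.1936 0.194  0.1933 0.1937 0.194  0.1933
 0.1937 0.193  0.1934 0.1937 0.193  0.1934 0.1937 0.193  0.1934 0.1937
 0.193  0.1934 0.1937 0.1931 0.1934 0.2243] 2.9180284230807545
bright (297, 166, 31, 46) ((571.7200317382812, 139.27774047851562), (40.839744567871094, 26.05063247680664), 0.9374160766601562)
```

```bash
python3 -c "
import bench;print([n for n in dir(bench) if n[0]!='_']);print(getattr(bench,'nose_length',None))"; python3 go.py .576 .139 .125 0
```

```text
['MotionError', 'calibration', 'close_job', 'get_image', 'get_state', 'nose_length']
0.017
shift [ -2.9  -4.3 145.3] norm 145.0 turn [ 0.0009 -0.0003  0.0295] t 1.9667 pos [0.573  0.1431 0.2703]
```

send_rows --xyz '[[-1, -2, 10], [-2, -3, 30], [-3, -4, 55], [-3, -4, 75], [-3, -4, 90], [-3, -4, 98], [-3, -4, 100], [-3, -4, 100], [-3, -4, 100], [-3, -4, 100]]' --dr '[[0, 0, 0.01], [0, 0, 0.02], [0, 0, 0.028], [0, 0, 0.028], [0, 0, 0.028], [0, 0, 0.028], [0, 0, 0.028], [0, 0, 0.028], [0, 0, 0.028], [0, 0, 0.028]]'

```text
time: 2.8
position: [0.5778, 0.1373, 0.1716]
tool_rot: [0.003, 3.139, 0.001]
ft_force: [0.6, 0.6, 0.7]
grip_width: 0.688
grip_force: 0.0
```

```bash
python3 go.py .576 .139 .125 0
python3 - <<'E'
from h import *
w=cam("wrist");im=get_image("wrist");cv2.imwrite("pics/w2.png",im[...,::-1])
m=mask(im,(20,120,90),(34,255,255),(200,100,440,330));c=big(m)
q=np.array([plane(w,p[0],.095)[:2]*1000 for p in c],np.float32);print("frame",cv2.minAreaRect(q))
m=mask(im,(0,150,190),(8,255,255),(200,100,440,330));c=big(m)
q=np.array([plane(w,p[0],.143)[:2]*1000 for p in c],np.float32);print("red",cv2.boundingRect(c),cv2.minAreaRect(q))
E
```

```text
shift [ 1.9  1.7 46.6] norm 47.0 turn [ 0.0009  0.0022 -0.0017] t 2.8 pos [0.5778 0.1373 0.1716]
frame ((577.2799682617188, 139.03167724609375), (48.06898880004883, 57.3372688293457), 89.9234390258789)
red (297, 180, 12, 52) ((564.9413452148438, 129.0018310546875), (6.391655921936035, 31.35834503173828), 89.12413787841797)
```

View pics/w2.png

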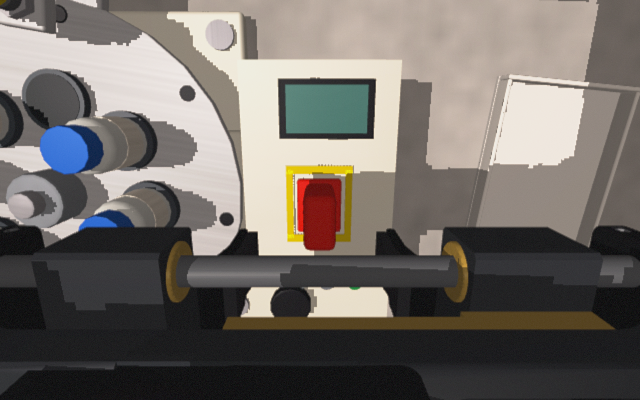

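The picture shows the plug at (320,213), centred between the fingers (columns 245–395). Descend and grip.

send_rows --xyz '[[0.5, 0.5, 8], [1, 1.5, 20], [1, 1.5, 32], [1, 1.5, 40], [1, 1.5, 44], [1, 1.5, 46], [1, 1.5, 46], [1, 1.5, 46], [1, 1.5, 46], [1, 1.5, 46]]' --dr '[[0, 0, 0], [0, 0, 0], [0, 0, 0], [0, 0, 0], [0, 0, 0], [0, 0, 0], [0, 0, 0], [0, 0, 0], [0, 0, 0], [0, 0, 0]]'

```text
time: 3.68
position: [0.5764, 0.1386, 0.1249]
tool_rot: [0.003, 3.141, 0.001]
ft_force: [0.3, 0.3, 0.5]
grip_width: 0.693
grip_force: 0.0
```

send_rows --xyz '[[0, 0, 0], [0, 0, 0], [0, 0, 0], [0, 0, 0], [0, 0, 0], [0, 0, 0], [0, 0, 0], [0, 0, 0], [0, 0, 0], [0, 0, 0]]' --dr '[[0, 0, 0], [0, 0, 0], [0, 0, 0], [0, 0, 0], [0, 0, 0], [0, 0, 0], [0, 0, 0], [0, 0, 0], [0, 0, 0], [0, 0, 0]]' --jaw 10 --grip_force 45

```text
time: 4.52
position: [0.576, 0.1386, 0.1243]
tool_rot: [0.003, 3.142, 0.0]
ft_force: [-0.3, 0.0, 0.1]
grip_width: 0.22
grip_force: 45.0
```

Gripped: width 19 mm. Pull up slowly, then higher.

send_rows --xyz '[[0, 0, -1], [0, 0, -3], [0, 0, -5], [0, 0, -7], [0, 0, -9], [0, 0, -12], [0, 0, -16], [0, 0, -21], [0, 0, -27], [0, 0, -34]]' --dr '[[0, 0, 0], [0, 0, 0], [0, 0, 0], [0, 0, 0], [0, 0, 0], [0, 0, 0], [0, 0, 0], [0, 0, 0], [0, 0, 0], [0, 0, 0]]'

```text
time: 5.35
position: [0.5768, 0.1387, 0.1606]
tool_rot: [0.003, 3.139, 0.002]
ft_force: [0.7, 0.2, -0.6]
grip_width: 0.22
grip_force: 45.0
```

send_rows --xyz '[[0, 0, -8], [0, 0, -16], [0, 0, -25], [0, 0, -35], [0, 0, -45], [0, 0, -55], [0, 0, -62], [0, 0, -66], [0, 0, -66], [0, 0, -66]]' --dr '[[0, 0, 0], [0, 0, 0], [0, 0, 0], [0, 0, 0], [0, 0, 0], [0, 0, 0], [0, 0, 0], [0, 0, 0], [0, 0, 0], [0, 0, 0]]'

```text
time: 6.18
position: [0.576, 0.1386, 0.2242]
tool_rot: [-0.003, -3.142, -0.0]
ft_force: [0.4, 0.6, -1.0]
grip_width: 0.224
grip_force: 45.0
```

Run:
```python
from h import *
w=cam("wrist");im=get_image("wrist");cv2.imwrite("pics/w3.png",im[...,::-1]);print(get_state()["position"])
it=get_image("top");isc=get_image("scene")
# tray from wrist: bright white region, rim
t=cam("top")
red=((0,150,80),(8,255,255))
a=big(mask(it,*red,(260,160,305,215)));print("plug in top",plane(t,cen(a),.21))
cv2.imwrite("pics/c3.png",np.hstack([im,it[120:320,180:340].repeat(2,0).repeat(2,1)])[...,::-1][:, 200:960])
```

```text
[0.57570642 0.13848456 0.22376472]Traceback (most recent call last):
  File "<stdin>", line 7, in <module>
  File "h.py", line 27, in big
    cs=cv2.findContours(m,cv2.RETR_EXTERNAL,cv2.CHAIN_APPROX_NONE)[0]; return max(cs,key=cv2.contourArea)
                                                                              ~~~^^^^^^^^^^^^^^^^^^^^^^^^
ValueError: max() iterable argument is empty
```

```bash
python3 - <<'E'
from h import *
it=get_image("top");t=cam("top")
print("wash cap",plane(t,(140,199),.165),"wash base",plane(t,(155,208),.0),"beaker rim",plane(t,(220,138),.11),"beaker base",plane(t,(229,149),0.))
for v in((199,172),(236,175),(229,223),(192,218)): print(plane(t,v,.022).round(3))
im=cv2.imread("pics/w3.png")
cv2.imwrite("pics/c3.png",np.hstack([im,it[100:300,180:340,::-1].repeat(2,0).repeat(2,1)])[:, 180:960])
E
python3 go.py .56 .361 .224 0
```

```text
wash cap [0.53217087 0.52073243 0.165     ] wash base [0.53607675 0.54638068 0.        ] beaker rim [0.72318969 0.32320008 0.11      ] beaker base [0.72561516 0.3203628  0.        ]
[0.644 0.407 0.022]
[0.633 0.291 0.022]
[0.482 0.309 0.022]
[0.499 0.422 0.022]
shift [ 16.  222.5  -0.5] norm 223.0 turn [-0.0004 -0.0012 -0.0018] t 6.3833 pos [0.5756 0.1384 0.2235]
```

View pics/c3.png

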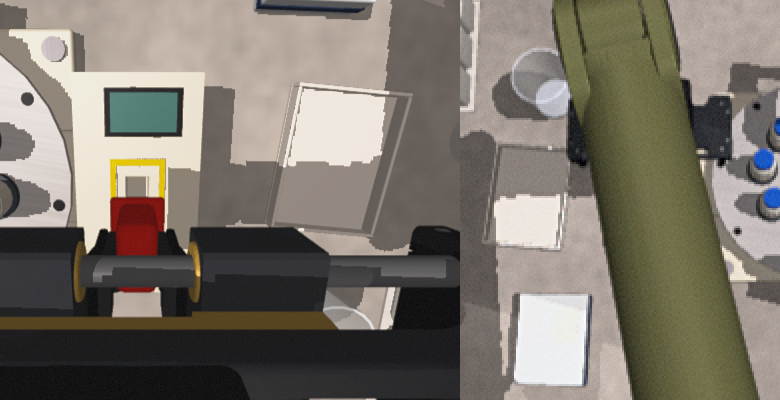

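The wrist crop shows the plug held clear of the empty socket (137,185) and the tray right of the console. Carry to the tray centre (.562,.358).

send_rows --xyz '[[1, 12, 0], [3, 36, 0], [5, 65, 0], [7, 95, 0], [9, 125, 0], [11, 155, 0], [13, 183, 0], [14, 205, 0], [14, 216, 0], [14, 219, 0]]' --dr '[[0, 0, 0], [0, 0, 0], [0, 0, 0], [0, 0, 0], [0, 0, 0], [0, 0, 0], [0, 0, 0], [0, 0, 0], [0, 0, 0], [0, 0, 0]]'

```text
time: 7.22
position: [0.5608, 0.3612, 0.2234]
tool_rot: [0.005, -3.14, -0.001]
ft_force: [0.5, 0.4, -1.1]
grip_width: 0.228
grip_force: 45.0
```

send_rows --xyz '[[0, 0, 5], [0, 0, 20], [0, 0, 45], [0, 0, 75], [0, 0, 105], [0, 0, 130], [0, 0, 145], [0, 0, 150], [0, 0, 152], [0, 0, 152]]' --dr '[[0, 0, 0], [0, 0, 0], [0, 0, 0], [0, 0, 0], [0, 0, 0], [0, 0, 0], [0, 0, 0], [0, 0, 0], [0, 0, 0], [0, 0, 0]]'

```text
time: 8.05
position: [0.5633, 0.3563, 0.0728]
tool_rot: [0.006, 3.141, -0.0]
ft_force: [0.8, 0.4, -1.2]
grip_width: 0.224
grip_force: 45.0
```

```bash
python3 go.py .562 .358 .060 0
```

```text
shift [ 1.3  1.7 12.8] norm 13.0 turn [-0.0002  0.0009 -0.0035] t 8.05 pos [0.5633 0.3563 0.0728]
```

send_rows --xyz '[[0, 0, 2], [0, 0, 4], [0, 0, 6], [0, 0, 8], [0, 0, 9], [0, 0, 10], [0, 0, 11], [0, 0, 12], [0, 0, 12], [0, 0, 12]]' --dr '[[0, 0, 0], [0, 0, 0], [0, 0, 0], [0, 0, 0], [0, 0, 0], [0, 0, 0], [0, 0, 0], [0, 0, 0], [0, 0, 0], [0, 0, 0]]'

```text
time: 8.88
position: [0.5624, 0.3575, 0.0602]
tool_rot: [-0.003, -3.142, 0.0]
ft_force: [0.5, 0.7, -1.0]
grip_width: 0.228
grip_force: 45.0
```

send_rows --xyz '[[0, 0, 0.5], [0, 0, 1], [0, 0, 1.5], [0, 0, 1.5], [0, 0, 1.5], [0, 0, 1.5], [0, 0, 1.5], [0, 0, 1.5], [0, 0, 1.5], [0, 0, 1.5]]' --dr '[[0, 0, 0], [0, 0, 0], [0, 0, 0], [0, 0, 0], [0, 0, 0], [0, 0, 0], [0, 0, 0], [0, 0, 0], [0, 0, 0], [0, 0, 0]]'

```text
time: 9.72
position: [0.5626, 0.3577, 0.0592]
tool_rot: [0.003, 3.141, 0.001]
ft_force: [-0.8, -0.9, 4.3]
grip_width: 0.226
grip_force: 45.0
```

Foot is on the tray floor (force flipped to +4 N). Release.

send_rows --xyz '[[0, 0, 0], [0, 0, 0], [0, 0, 0], [0, 0, 0], [0, 0, 0], [0, 0, 0], [0, 0, 0], [0, 0, 0], [0, 0, 0], [0, 0, 0]]' --dr '[[0, 0, 0], [0, 0, 0], [0, 0, 0], [0, 0, 0], [0, 0, 0], [0, 0, 0], [0, 0, 0], [0, 0, 0], [0, 0, 0], [0, 0, 0]]' --jaw 55

```text
time: 10.55
position: [0.5624, 0.3575, 0.0588]
tool_rot: [0.003, 3.142, 0.0]
ft_force: [-0.5, -0.0, -0.2]
grip_width: 0.63
grip_force: 0.0
```

send_rows --xyz '[[0, 0, -4], [0, 0, -15], [0, 0, -35], [0, 0, -60], [0, 0, -90], [0, 0, -120], [0, 0, -150], [0, 0, -180], [0, 0, -200], [0, 0, -205]]' --dr '[[0, 0, 0], [0, 0, 0], [0, 0, 0], [0, 0, 0], [0, 0, 0], [0, 0, 0], [0, 0, 0], [0, 0, 0], [0, 0, 0], [0, 0, 0]]'

```text
time: 11.38
position: [0.5642, 0.3584, 0.2702]
tool_rot: [0.003, 3.134, 0.008]
ft_force: [0.8, 0.4, 1.3]
grip_width: 0.633
grip_force: 0.0
```

```bash
python3 - <<'E'
from h import *
w=cam("wrist");im=get_image("wrist");cv2.imwrite("pics/w4.png",im[...,::-1]);print(get_state()["position"])
E
python3 go.py .47 -.052 .27 0
```

```text
[0.56384147 0.3582659  0.26876428]
shift [  93.  -410.4   -3.6] norm 421.0 turn [ 0.0043  0.0059 -0.002 ] t 11.4333 pos [0.5638 0.3583 0.2688]
```

View pics/w4.png

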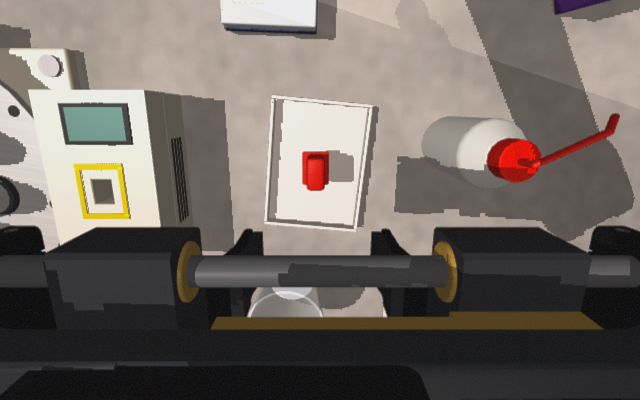

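The plug stands in the tray at (315,170). Move over to the knob.

send_rows --xyz '[[2, -10, 0], [8, -38, 0], [17, -75, 0], [26, -113, 0], [34, -151, 0], [43, -190, 0], [52, -229, 0], [61, -268, 0], [69, -306, 0], [76, -340, 0]]' --dr '[[0, 0, 0], [0, 0, 0], [0, 0, 0], [0, 0, 0], [0, 0, 0], [0, 0, 0], [0, 0, 0], [0, 0, 0], [0, 0, 0], [0, 0, 0]]'

```text
time: 12.27
position: [0.4833, 0.0144, 0.2617]
tool_rot: [-0.005, -3.138, 0.001]
ft_force: [0.3, -0.5, 1.1]
grip_width: 0.628
grip_force: 0.0
```

```bash
python3 go.py .445 -.052 .24 0
```

```text
shift [ 38.  -66.5  21.9] norm 80.0 turn [-0.0005 -0.0034 -0.0032] t 12.2667 pos [0.4833 0.0144 0.2617]
```

send_rows --xyz '[[6, -12, 0], [14, -26, 3], [22, -40, 8], [30, -53, 14], [35, -62, 19], [38, -66, 22], [38, -66, 22], [38, -66, 22], [38, -66, 22], [38, -66, 22]]' --dr '[[0, 0, 0], [0, 0, 0], [0, 0, 0], [0, 0, 0], [0, 0, 0], [0, 0, 0], [0, 0, 0], [0, 0, 0], [0, 0, 0], [0, 0, 0]]'

```text
time: 13.1
position: [0.4482, -0.0474, 0.242]
tool_rot: [0.0, 3.141, -0.0]
ft_force: [0.6, 0.2, 0.6]
grip_width: 0.631
grip_force: 0.0
```

```bash
python3 - <<'E'
from h import *
w=cam("wrist");im=get_image("wrist");cv2.imwrite("pics/w5.png",im[...,::-1]);print(get_state()["position"])
print("expect",proj(w,(.439,-.052,.1435)))
c=big(mask(im,(20,120,70),(34,255,255),(0,0,640,400)));print(cv2.boundingRect(c))
q=np.array([plane(w,p[0],.1435)[:2]*1000 for p in c],np.float32);print(cv2.minAreaRect(q),cv2.boundingRect(q))
E
python3 go.py .439 -.052 .132 0
```

```text
[ 0.44815631 -0.04752512  0.24194825]
expect (np.float64(310.6970824922483), np.float64(186.93855354059636))
(292, 167, 36, 39)
((438.4591979980469, -52.974693298339844), (30.81964111328125, 27.89004898071289), 0.03330736607313156) (423, -67, 31, 28)
shift [  9.2  -4.5 109.9] norm 110.0 turn [-0.0001  0.0004 -0.0004] t 13.15 pos [ 0.4482 -0.0475  0.2419]
```

View pics/w5.png

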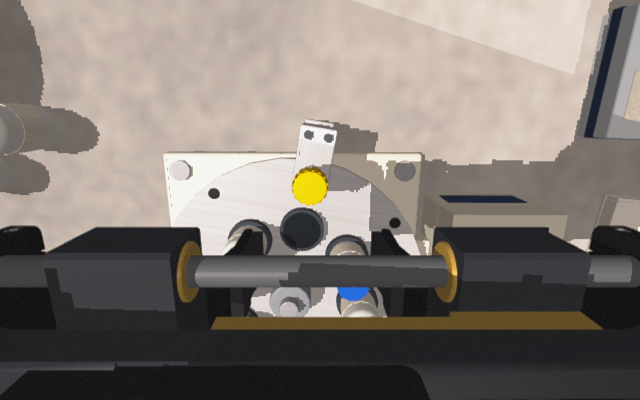

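The knob is at (310,186), centred about (.440,-.053). Descend over it and grip.

send_rows --xyz '[[3, -2, 10], [6, -4, 28], [8, -5.5, 50], [8, -5.5, 72], [8, -5.5, 90], [8, -5.5, 102], [8, -5.5, 108], [8, -5.5, 108], [8, -5.5, 108], [8, -5.5, 108]]' --dr '[[0, 0, 0], [0, 0, 0], [0, 0, 0], [0, 0, 0], [0, 0, 0], [0, 0, 0], [0, 0, 0], [0, 0, 0], [0, 0, 0], [0, 0, 0]]'

```text
time: 13.98
position: [0.4403, -0.0537, 0.1345]
tool_rot: [0.003, 3.14, 0.0]
ft_force: [0.7, 0.8, -0.3]
grip_width: 0.631
grip_force: 0.0
```

```bash
python3 go.py .440 -.053 .134 0
```

```text
shift [0.3 0.7 0.5] norm 1.0 turn [ 0.0001  0.0015 -0.0017] t 13.9833 pos [ 0.4403 -0.0537  0.1345]
```

send_rows --xyz '[[0, 0.5, 0], [0, 0.5, 0], [0, 0.5, 0], [0, 0.5, 0], [0, 0.5, 0], [0, 0.5, 0], [0, 0.5, 0], [0, 0.5, 0], [0, 0.5, 0], [0, 0.5, 0]]' --dr '[[0, 0, 0], [0, 0, 0], [0, 0, 0], [0, 0, 0], [0, 0, 0], [0, 0, 0], [0, 0, 0], [0, 0, 0], [0, 0, 0], [0, 0, 0]]' --jaw 15 --grip_force 45

```text
time: 14.82
position: [0.4398, -0.053, 0.1339]
tool_rot: [0.003, 3.141, 0.001]
ft_force: [-0.5, 0.3, 1.7]
grip_width: 0.294
grip_force: 45.0
```

send_rows --xyz '[[0, 0, -1], [0, 0, -3], [0, 0, -5], [0, 0, -7], [0, 0, -9], [0, 0, -11], [0, 0, -12], [0, 0, -13], [0, 0, -13], [0, 0, -13]]' --dr '[[0, 0, 0], [0, 0, 0], [0, 0, 0], [0, 0, 0], [0, 0, 0], [0, 0, 0], [0, 0, 0], [0, 0, 0], [0, 0, 0], [0, 0, 0]]'

```text
time: 15.65
position: [0.4396, -0.0531, 0.1463]
tool_rot: [-0.003, -3.142, -0.0]
ft_force: [5.3, 2.0, -11.9]
grip_width: 0.299
grip_force: 45.0
```

Spring force ~12 N at 12.4 mm lift; ease up to the stop.

send_rows --xyz '[[0, 0, -0.5], [0, 0, -1], [0, 0, -1.5], [0, 0, -2], [0, 0, -2], [0, 0, -2], [0, 0, -2], [0, 0, -2], [0, 0, -2], [0, 0, -2]]' --dr '[[0, 0, 0], [0, 0, 0], [0, 0, 0], [0, 0, 0], [0, 0, 0], [0, 0, 0], [0, 0, 0], [0, 0, 0], [0, 0, 0], [0, 0, 0]]'

```text
time: 16.48
position: [0.4395, -0.053, 0.1481]
tool_rot: [-0.003, -3.141, -0.0]
ft_force: [5.3, 2.6, -12.4]
grip_width: 0.294
grip_force: 45.0
```

Run:
```python
from h import *
w=cam("wrist");im=get_image("wrist");s=get_state();print(s["position"],s["ft_force"],s["grip_width"],s["time"])
t,sc=cam("top"),cam("scene");a=get_image("scene")
c=big(mask(a,(20,120,90),(34,255,255),(310,140,360,190)));c0=big(mask(cv2.imread("pics/scene0.png")[...,::-1],(20,120,90),(34,255,255),(310,140,360,190)))
print(cv2.boundingRect(c),cv2.boundingRect(c0),[proj(sc,(.44,-.053,z)) for z in(.131,.145)])
cv2.imwrite("pics/c6.png",np.hstack([im[:,160:480],cv2.resize(a[120:320,270:430],None,fx=2,fy=2)])[...,::-1])
```

```text
[ 0.43953862 -0.05303276  0.14808596] [  6.08155774   2.52051114 -14.03192421] 0.2992974085148061 16.5333
(326, 165, 4, 8) (326, 165, 9, 10) [(np.float64(329.3833886215856), np.float64(170.7766808115478)), (np.float64(329.44777527638036), np.float64(167.99449492572398))]
```

View pics/c6.png

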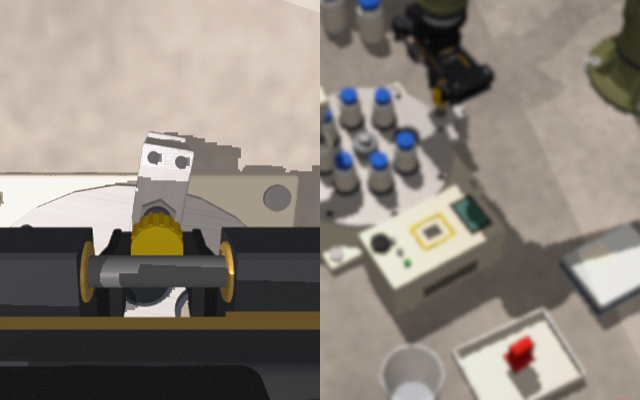

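The knob is in the jaws and raised, and the plug stands in the tray. One more small pull to confirm the stop.

send_rows --xyz '[[0, 0, -0.5], [0, 0, -1], [0, 0, -1], [0, 0, -1], [0, 0, -1], [0, 0, -1], [0, 0, -1], [0, 0, -1], [0, 0, -1], [0, 0, -1]]' --dr '[[0, 0, 0], [0, 0, 0], [0, 0, 0], [0, 0, 0], [0, 0, 0], [0, 0, 0], [0, 0, 0], [0, 0, 0], [0, 0, 0], [0, 0, 0]]'

```text
time: 17.42
position: [0.4395, -0.053, 0.1482]
tool_rot: [-0.002, -3.141, 0.0]
ft_force: [7.8, 2.9, -19.1]
grip_width: 0.295
grip_force: 45.0
```

The position did not change while the force rose to 19 N, so the plunger is firmly at its stop. Handing in.

```bash
python3 -c "
from bench import *
print(close_job())"
```

```text
the job is handed in; nothing more can be done
None
```

The red plug stands released in the white tray, the yellow knob is held up at its stop (about 14 mm of lift, 19 N pull), and the job is handed in; no verdict came back.

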